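# Free both doors of the damp cupboard

### The arm

A 6-joint arm with a two-finger parallel gripper is mounted at the origin on the work surface. World frame = base frame: x ahead of the robot, y to its left, z up, the work surface at z = 0. Lengths are in m, angles in rad, forces in N, time in s.
With the tool pointing down it reaches from about 0.3 to 0.95 m from the base axis. Payload 3.1 kg.
Tool frame: the origin (TCP) lies at the very end of the fingers, on their centre line; the grasp point (between the pads) lies 19 mm behind it; z points along the fingers, y is the line along which they close (so a half turn about z gives the same grasp; the last joint's range is limited). The gripper opens to 85 mm and grips with 20 to 120 N. Pads are 22 mm wide; open, the fingers measure 114 mm over their backs; the gripper's body (76 mm by 85 mm) begins 54 mm behind the grasp point. The pads swing forward as they close: fully open they stand 13 mm farther back than shut.
Start: joints at [-1.248, 0.308, 1.634, -0, 1.2, -0.07], TCP at [0.239, -0.577, 0.231] pointing down, gripper open.
Joint ranges: [-3.06, 3.06], [-0.79, 1.96], [0.05, 2.63], [-1.19, 4.34], [0.05, 2.64], [-2.94, 2.94]. Speed limits (rad/s): [2.79, 2.79, 3.14, 3.14, 3.14, 3.14].

### API

Orientations are given as a rotation vector (axis times angle).
In Python, from rig import bot gives the robot as it stands.
- The arm moves only by the tool step_arm, never from a script. Its argument "targets" is a list of rows, each an object of numbers: "fingers": the opening, from -1 (shut) to 1 (fully open), so that 0 is half open; "x", "y", "z": the shift along the tool's x, y, z scaled (see below); "roll": the turn about the tool's z scaled (see below). A call has 1 to 20 rows; each row is the pose to reach, as a shift and turn from the pose commanded when the call began, along the tool's axes at that moment; what a row does not reach only later rows make up. The controller multiplies each number of a shift by 0.8 m and each number of a turn by 90 degrees. A row lasts 1/8 s, in which the tool goes at most 62.5 mm and 10.7 degrees, less where a joint would pass 70% of its speed; a pose out of reach is approached as far as the arm can. A call with a number of a shift or a turn outside -1 to 1 is refused whole. A call with a gripper value outside its range is refused whole. The fingers move at their own pace and stop on an object; "newtons" is the grip in N (left out, the last holds). Time passes only in rows, so rows that repeat a pose let the fingers close. It gives the time, the measured TCP pose, the force, the opening and the grip force at its end, in the units of the state.
- bot.sense(): the state, without advancing time (a new reading comes with each control period).
- bot.capture(name): name is "side" or "top"; returns a dict with "color" (480x640x3 uint8, blue, green, red), "vertical_fov" (degrees; the focal length in pixels is half the picture's height over the tangent of half this angle, whatever the lens; pixels are square), "cx", "cy" (the principal point, pixels), "R" (3x3) and "t" (3): a world point X has camera coordinates R X + t. Camera axes: x right, y down, z forward; pixel columns grow to the right and rows downward; lengths in m; the calibration is good to about 2 mm. A picture is of the moment at which its call begins. There is no depth.
- bot.finish_job(): hands the job in; it is judged then, once.
The state is a dict: "time_s": time; "joint_pos": joint angles; "joint_velocities": joint speeds; "joint_efforts": joint torques, N m; "position": TCP position; "tcp_rot": TCP orientation; "wrist_force": force on the tool from outside, world axes, zero at the start; "wrist_torque": the same for the moment, N m; "finger_gap": opening from 0.0 (shut) to 1.0 (fully open); "grasp_force": force on a finger pad.
Only numpy, scipy, OpenCV 4.12 (cv2) and the standard library are available. Lean on these libraries where they do the work, as an engineer would, in place of code of your own. Each camera call takes 0.05 s, during which the arm holds its last target. There are 200 camera calls.

### The job

The small wooden damp cupboard on the pottery bench has to be made ready for a wide ware board. Swing its active door (the left one as you face the doors, with the metal cover strip) wide open, about square to the cupboard. Only then draw the other door's flush bolt all the way up by its T-grip, and let go so that the door stays open and the bolt stays up.

Things in the scene. Friction and masses are not known exactly. Their poses are not given: they have to be found in the camera images.
- active_door (a joint): Angle of the active door, rad: 0 shut, 1.57 square, stop 1.8; starts up to 0.12 ajar. Left door (robot's view) of a fixed plywood cupboard 340 wide, 200 deep, 220 mm high; hinged on its left, swings to the robot, moves with 1 N, stays put. Door 167 wide, 18 mm thick. Its alu strip overlaps the right door by 38 mm, rises 47 mm over the top and is turned over there, blocking the bolt till opened.
- active_pull (a point): Grasp point on the active door's pull: upright steel bar 11 mm thick, 35 mm before the door's face. Point on its axis, 20 mm above door and cupboard top, 20 mm below bar's end, free all round. Axes turn with the door: x into the door, y along it to the hinge, z up. Hinge line at x +53, y +97 mm from here; the bar opens clockwise seen from above. The bolted right door has a like pull.
- flush_bolt (a joint): Height of the right (passive) door's bolt, m: 0 down, its foot 20 mm deep in the keeper at the cupboard's base; 0.036 fully up, at its stop. A 10 mm steel rod upright on the front of the right door near the meeting edge. Slides straight up with about 5 N and stays where it is left.
- bolt_grip (a point): Centre of the T-grip on top of the bolt: level round steel bar 50 mm long, 11 mm thick, along this point's y (parallel to the cupboard's front); x into the cupboard, z up. With the bolt down it is 32 mm above the cupboard's top; half of it lies under the active door's strip until that opens. Loose pots on the cupboard, up to 60 mm tall, stand over 100 mm behind it.

How it is judged:
By the outcome, as a careful person would: the job done as asked, in the order asked, and still so for the second after the job is handed in, with the robot touching nothing.
It also fails if it takes over 42 s, if anything falls off the work surface, if the arm or the gripper's body presses on something with over 40 N, if the wrist force passes 120 N, or if a joint passes its speed limit or range.

## Working session

There is one attempt and no reset: what is moved stays moved. The work goes in short steps, Python scripts to look and compute and a tool call to move; the robot and the scene stay as the last step left them, time stands still between calls to the robot, and variables do not carry over. Pictures are saved under pics/ and viewed, at most 10 in all, crops included, and the job is handed in when it is done.

Besides the shell and the picture viewer there is one more tool, called after "Call:" as name(argument=value, ...) on one line, values as JSON. step_arm: Moves the arm, as the interface text tells. Its arguments: {"type":"object","properties":{"targets":{"type":"array"},"newtons":{"type":"number"}},"required":["targets"]}

```bash
ls; mkdir -p pics; python3 - <<'E'
from rig import bot
import cv2,pickle
d={}
for n in("side","top"):
    c=bot.capture(n);d[n]=c;cv2.imwrite(f"pics/{n}0.png",c["color"])
    print(n,c["vertical_fov"],c["cx"],c["cy"],c["R"],c["t"])
pickle.dump(d,open("c0.pkl","wb"))
print(bot.sense())
E
```

```text
pics
side 53.68545714497073 318.2067122405504 233.85952332033514 [[-0.66302501 -0.74859629  0.00119856]
 [-0.70925294  0.62766512 -0.32093109]
 [ 0.23949553 -0.21363542 -0.94710179]] [0.43429016 0.47980216 0.73546165]
top 57.07215284127257 325.48761187312647 237.93515168231409 [[ 0.00322016 -0.99980425  0.01952134]
 [-0.99854358 -0.0042662  -0.05378207]
 [ 0.05385482 -0.01931972 -0.99836186]] [0.0242692  0.63839844 0.79601617]
{'time_s': 0.1, 'joint_pos': array([-1.24768253e+00,  3.08963366e-01,  1.63508691e+00, -2.35826676e-05,
        1.19970376e+00, -6.97202992e-02]), 'joint_velocities': array([ 0.00057911, -0.00163021, -0.00122784,  0.0006747 , -0.00051856,
        0.00258829]), 'joint_efforts': array([-6.02600066e-04, -4.16408050e+01, -2.77646309e+01, -1.03777661e-04,
        4.04991210e-03, -5.76822131e-06]), 'position': array([ 0.23896817, -0.57668309,  0.23012045]), 'tcp_rot': array([-3.07908367e+00, -6.12697642e-01,  4.62913227e-04]), 'wrist_force': array([ 0.16245202,  0.11143008, -0.18569275]), 'wrist_torque': array([ 0.05239708, -0.02244029,  0.03801673]), 'grasp_force': 0.0, 'finger_gap': 1.001824418951378}
```

View pics/side0.png

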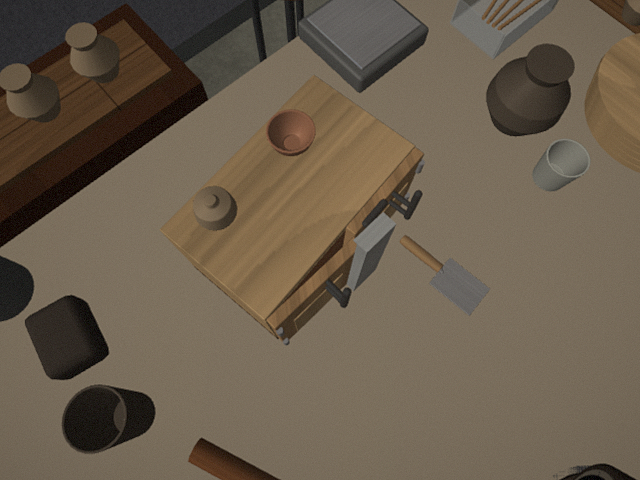

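View pics/top0.png

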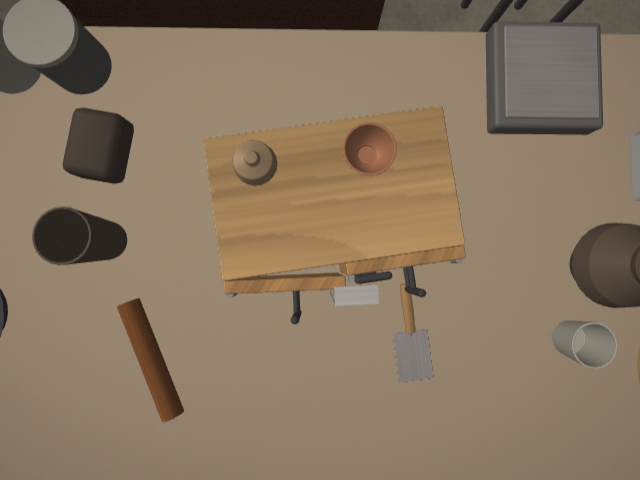

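The top view shows the cupboard top (corners about (205,138), (443,107), (464,245), (222,280)). The active pull's top end is near (296,319), the strip's fold spans (330–379, 287–305), the visible T-grip runs (356,279)–(391,275), and the right pull's top is near (415,292). The door is slightly ajar. In the side view the active pull's top is at about (345,299).

```bash
cat > h.py <<'E'
import numpy as np
from scipy.spatial.transform import Rotation as Ro
def ray(c,p):
    f=240/np.tan(np.radians(c["vertical_fov"])/2)
    d=np.array([(p[0]-c["cx"])/f,(p[1]-c["cy"])/f,1.])
    R=np.array(c["R"]);return -R.T@np.array(c["t"]),R.T@d
def onz(c,p,z):
    o,d=ray(c,p);return o+d*(z-o[2])/d[2]
def proj(c,X):
    f=240/np.tan(np.radians(c["vertical_fov"])/2)
    q=np.array(c["R"])@X+c["t"];return f*q[:2]/q[2]+[c["cx"],c["cy"]]
def tri(c1,p1,c2,p2):
    o1,d1=ray(c1,p1);o2,d2=ray(c2,p2)
    s=np.linalg.lstsq(np.c_[d1,-d2],o2-o1,rcond=None)[0]
    a,b=o1+d1*s[0],o2+d2*s[1];return (a+b)/2,np.linalg.norm(a-b)
E
python3 - <<'E'
import pickle,cv2
from h import *
np.set_printoptions(precision=4,suppress=True)
d=pickle.load(open("c0.pkl","rb"));t=d["top"];s=d["side"]
for p in[(205,138),(443,107),(464,245),(222,280)]:print("corner",onz(t,p,.22))
print("pull",onz(t,(296,319),.26), tri(t,(296,319),s,(345,299)))
print("pullR",onz(t,(415,292),.26), tri(t,(415,292),s,(413,212)))
for p in[(356,279),(391,275)]:print("T",onz(t,p,.252))
for p in[(330,289),(379,286),(379,304)]:print("strip",onz(t,p,.267))
a=cv2.resize(t["color"][235:335,200:480],None,fx=2.85,fy=2.85,interpolation=2)
b=cv2.resize(s["color"][150:350,260:450],None,fx=1.5,fy=1.5,interpolation=2)
o=np.zeros((600,800,3),np.uint8);o[:285,:798]=a[:285,:798];o[290:590,:285]=b
cv2.imwrite("pics/crop.png",cv2.convertScaleAbs(o,alpha=1.8))
E
```

```text
corner [0.7658 0.1986 0.22  ]
corner [ 0.8131 -0.1347  0.22  ]
corner [ 0.6183 -0.1618  0.22  ]
corner [0.5691 0.172  0.22  ]
pull [0.5214 0.0687 0.26  ] (array([0.5175, 0.0718, 0.2196]), np.float64(0.0035276398383050633))
pullR [ 0.556  -0.0841  0.26  ] (array([ 0.5514, -0.1005,  0.1828]), np.float64(0.00199362153723693))
T [ 0.5722 -0.0088  0.252 ]
T [ 0.5775 -0.0545  0.252 ]
strip [0.5601 0.0256 0.267 ]
strip [ 0.564  -0.0367  0.267 ]
strip [ 0.5413 -0.0366  0.267 ]
```

View pics/crop.png

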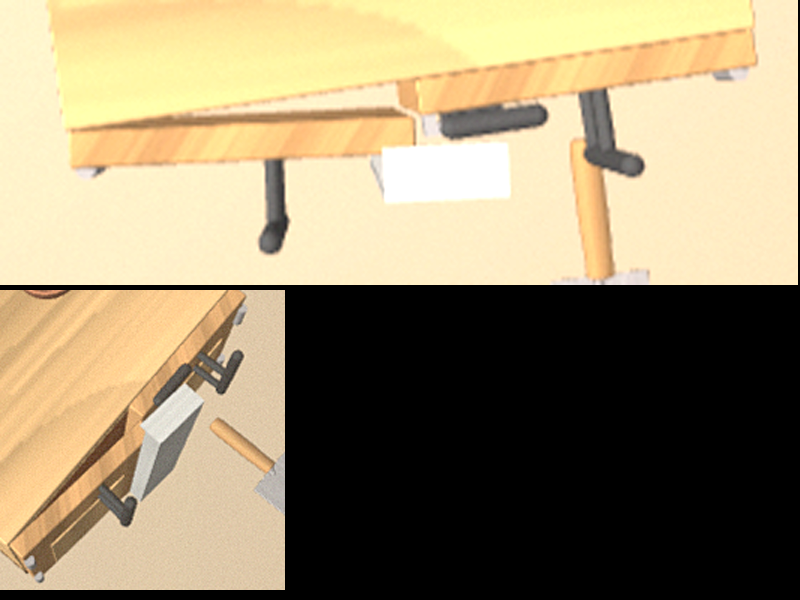

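```bash
cat >> h.py <<'E'
def go(st,X,yaw):
    """units for moving from state to world TCP X with tool y at yaw (deg)"""
    R=Ro.from_rotvec(st["tcp_rot"]).as_matrix()
    now=np.degrees(np.arctan2(R[1,1],R[0,1]))
    roll=-((yaw-now+180)%360-180)
    s=R.T@(np.array(X)-st["position"])/.8
    print("shift",np.round(s,4),"roll",round(roll/90,4),"yaw now",round(now,2),"tilt",np.round(R[:,2],4))
E
python3 - <<'E'
import pickle
from h import *
from rig import bot
np.set_printoptions(precision=4,suppress=True)
d=pickle.load(open("c0.pkl","rb"));t=d["top"];s=d["side"]
for n,a,b in(("L",(293.7,318.5),(346.7,293)),("R",(422.5,292.8),(417.5,194))):print(n,onz(t,a,.26),tri(t,a,s,b))
h=np.array([.569,.172]);psi=.146
for th in(0,.04,.08,.12):
    a=psi-th;print(th,h+np.array([[np.cos(a),-np.sin(a)],[np.sin(a),np.cos(a)]])@[-.053,-.097])
go(bot.sense(),[.52,.072,.36],92)
E
```

```text
L [0.5221 0.0716 0.26  ] (array([0.5202, 0.0717, 0.2491]), np.float64(0.0012334910550889089))
R [ 0.555  -0.0938  0.26  ] (array([ 0.5553, -0.0944,  0.2532]), np.float64(0.0024362415839259675))
0 [0.5307 0.0683]
0.04 [0.5266 0.0699]
0.08 [0.5225 0.0717]
0.12 [0.5185 0.0737]
shift [ 0.635  -0.615  -0.1609] roll -1.7721 yaw now -67.49 tilt [-0.0007  0.002  -1.    ]
```

Call:
step_arm(targets=[{"x":0,"y":0,"z":-0.16,"roll":-0.1,"fingers":1},{"x":0,"y":0,"z":-0.16,"roll":-0.2,"fingers":1},{"x":0.64,"y":-0.615,"z":-0.16,"roll":-1,"fingers":1},{"x":0.64,"y":-0.615,"z":-0.16,"roll":-1,"fingers":1},{"x":0.64,"y":-0.615,"z":-0.16,"roll":-1,"fingers":1},{"x":0.64,"y":-0.615,"z":-0.16,"roll":-1,"fingers":1},{"x":0.64,"y":-0.615,"z":-0.16,"roll":-1,"fingers":1},{"x":0.64,"y":-0.615,"z":-0.16,"roll":-1,"fingers":1},{"x":0.64,"y":-0.615,"z":-0.16,"roll":-1,"fingers":1},{"x":0.64,"y":-0.615,"z":-0.16,"roll":-1,"fingers":1},{"x":0.64,"y":-0.615,"z":-0.16,"roll":-1,"fingers":1},{"x":0.64,"y":-0.615,"z":-0.16,"roll":-1,"fingers":1},{"x":0.64,"y":-0.615,"z":-0.16,"roll":-1,"fingers":1},{"x":0.64,"y":-0.615,"z":-0.16,"roll":-1,"fingers":1},{"x":0.64,"y":-0.615,"z":-0.16,"roll":-1,"fingers":1},{"x":0.64,"y":-0.615,"z":-0.16,"roll":-1,"fingers":1}])

```text
time_s: 2.1
position: [0.5234, 0.0725, 0.3588]
tcp_rot: [-1.745, -2.612, 0.002]
wrist_force: [0.1, 0.0, -0.0]
finger_gap: 0.996
grasp_force: 0.0
```

```bash
python3 - <<'E'
from h import *
from rig import bot
s=bot.sense();print(s["position"],s["joint_pos"],s["time_s"])
go(s,[.522,.072,.31],93.5)
E
```

```text
[0.52339032 0.07245981 0.35881077] [ 5.55390082e-02  2.70709580e-02  1.70372428e+00 -6.56062399e-04
  1.41199460e+00 -3.36963158e-01] 2.1
shift [ 0.0001 -0.0017  0.061 ] roll -0.7889 yaw now 22.49 tilt [-1.2e-03 -7.0e-04 -1.0e+00]
```

Call:
step_arm(targets=[{"x":0,"y":-0.002,"z":0.085,"roll":-0.79,"fingers":0.2},{"x":0,"y":-0.002,"z":0.085,"roll":-0.79,"fingers":0.2},{"x":0,"y":-0.002,"z":0.085,"roll":-0.79,"fingers":0.2},{"x":0,"y":-0.002,"z":0.085,"roll":-0.79,"fingers":0.2},{"x":0,"y":-0.002,"z":0.085,"roll":-0.79,"fingers":0.2},{"x":0,"y":-0.002,"z":0.085,"roll":-0.79,"fingers":0.2},{"x":0,"y":-0.002,"z":0.085,"roll":-0.79,"fingers":0.2},{"x":0,"y":-0.002,"z":0.085,"roll":-0.79,"fingers":0.2},{"x":0,"y":-0.002,"z":0.085,"roll":-0.79,"fingers":0.2}])

```text
time_s: 3.22
position: [0.5222, 0.0716, 0.2914]
tcp_rot: [-0.094, 3.14, -0.0]
wrist_force: [-0.4, 0.5, 0.6]
finger_gap: 0.6
grasp_force: 0.0
```

```bash
python3 - <<'E'
from h import *
from rig import bot
import cv2
s=bot.sense();print(s["position"],s["wrist_force"],s["finger_gap"])
go(s,[.522,.072,.221],93.5)
c=bot.capture("side");p=proj(c,np.array([.522,.072,.24]));print(p,proj(c,s["position"]))
cv2.imwrite("pics/s1.png",cv2.convertScaleAbs(cv2.resize(c["color"][180:380,230:480],None,fx=3,fy=3,interpolation=2),alpha=1.6))
E
```

```text
[0.52221732 0.07161368 0.29135086] [-0.37389691  0.53660186  0.56206054] 0.6000395446031808
shift [0.0002 0.0005 0.0879] roll -0.0008 yaw now 93.43 tilt [ 0.e+00 -1.e-04 -1.e+00]
[344.7514695  293.53604563] [347.18505703 284.56121016]
```

View pics/s1.png

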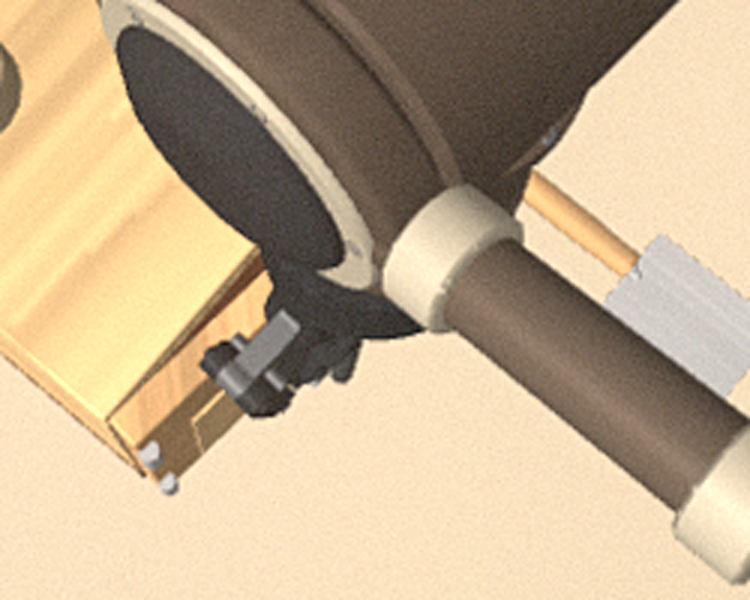

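The arm hides the pull (expected near pixel (345,294)), but the gripper sits over it as computed. I'll descend and close lightly.

Call:
step_arm(targets=[{"x":0,"y":0,"z":0.03},{"x":0,"y":0,"z":0.05},{"x":0,"y":0,"z":0.07},{"x":0,"y":0,"z":0.086},{"x":0,"y":0,"z":0.086},{"x":0,"y":0,"z":0.086,"fingers":-0.3},{"x":0,"y":0,"z":0.086,"fingers":-1},{"x":0,"y":0,"z":0.086,"fingers":-1},{"x":0,"y":0,"z":0.086,"fingers":-1},{"x":0,"y":0,"z":0.086,"fingers":-1}], newtons=30)

```text
schema error: expected keys fingers, x, y, z, roll
```

```bash
python3 - <<'E'
from h import *
from rig import bot
s=bot.sense();print(s)
# door path: hinge from grasp, in tool units, 15 deg increments incl. roll
P=np.array([.522,.072]);a0=.061
rot=lambda a:np.array([[np.cos(a),-np.sin(a)],[np.sin(a),np.cos(a)]])
H=P+rot(a0)@[.053,.097];print("H",H)
R=Ro.from_rotvec(s["tcp_rot"]).as_matrix()
for k in range(1,13):
    b=np.radians(85.2*k/12);Q=H+rot(a0-b)@[-.053,-.097]
    print(k,np.round(R.T@np.r_[Q-P,0]/.8,4),np.round(np.degrees(b)/90,3),Q)
E
```

```text
{'time_s': 3.275, 'joint_pos': array([ 5.41147022e-02,  6.58285010e-02,  1.79690696e+00, -7.19750342e-05,
        1.27876057e+00, -1.57720358e+00]), 'joint_velocities': array([ 0.00890668,  0.00376211, -0.00325076, -0.00040197, -0.00291625,
       -0.00591066]), 'joint_efforts': array([-7.11859949e-02, -3.16829753e+01, -2.86342049e+01, -5.46372787e-03,
        2.47933684e-03,  6.33655116e-03]), 'position': array([0.52229181, 0.07183316, 0.29137321]), 'tcp_rot': array([-9.50827185e-02,  3.14005517e+00, -1.04618898e-04]), 'wrist_force': array([-0.17417477, -1.63783933, -0.47303088]), 'wrist_torque': array([ 0.02201259,  0.00921527, -0.01784858]), 'grasp_force': 0.0, 'finger_gap': 0.5995870998008473}
H [0.56898809 0.17205058]
1 [ 0.0145  0.0091 -0.    ] 0.079 [0.50999391 0.07857499]
2 [ 0.0277  0.0199 -0.    ] 0.158 [0.49889256 0.08658354]
3 [ 0.0395  0.0323 -0.    ] 0.237 [0.4888662  0.09590282]
4 [ 0.0497  0.0461 -0.    ] 0.316 [0.4800686 0.1063899]
5 [ 0.0581  0.061  -0.    ] 0.394 [0.47263469 0.11788398]
6 [ 0.0646  0.0768 -0.    ] 0.473 [0.46667846 0.13020875]
7 [ 0.0691  0.0933 -0.    ] 0.552 [0.46229126 0.14317522]
8 [ 0.0715  0.1103 -0.    ] 0.631 [0.45954038 0.15658452]
9 [ 0.0718  0.1274 -0.    ] 0.71 [0.45846801 0.17023102]
10 [ 0.07    0.1444 -0.    ] 0.789 [0.45909058 0.18390541]
11 [ 0.0661  0.161  -0.    ] 0.868 [0.46139856 0.19739801]
12 [ 0.0602  0.1771 -0.    ] 0.947 [0.46535654 0.21050186]
```

All five keys are needed in each row.

Call:
step_arm(targets=[{"x":0,"y":0,"z":0.03,"roll":0,"fingers":0.2},{"x":0,"y":0,"z":0.05,"roll":0,"fingers":0.2},{"x":0,"y":0,"z":0.07,"roll":0,"fingers":0.2},{"x":0,"y":0,"z":0.086,"roll":0,"fingers":0.2},{"x":0,"y":0,"z":0.086,"roll":0,"fingers":0.2},{"x":0,"y":0,"z":0.086,"roll":0,"fingers":-0.3},{"x":0,"y":0,"z":0.086,"roll":0,"fingers":-1},{"x":0,"y":0,"z":0.086,"roll":0,"fingers":-1},{"x":0,"y":0,"z":0.086,"roll":0,"fingers":-1},{"x":0,"y":0,"z":0.086,"roll":0,"fingers":-1}], newtons=30)

```text
time_s: 4.53
position: [0.5224, 0.0709, 0.2234]
tcp_rot: [0.099, -3.14, 0.005]
wrist_force: [-2.1, -5.2, 3.1]
finger_gap: 0.115
grasp_force: 29.3
```

Gripping the bar (gap ≈ 10 mm, 29 N). Start the door swing.

Call:
step_arm(targets=[{"x":0.0145,"y":0.009,"z":0,"roll":0.079,"fingers":-1},{"x":0.028,"y":0.02,"z":0,"roll":0.158,"fingers":-1},{"x":0.0395,"y":0.032,"z":0,"roll":0.237,"fingers":-1},{"x":0.05,"y":0.046,"z":0,"roll":0.316,"fingers":-1},{"x":0.05,"y":0.046,"z":0,"roll":0.316,"fingers":-1}])

```text
time_s: 5.15
position: [0.4797, 0.1066, 0.2234]
tcp_rot: [-0.672, -3.069, 0.001]
wrist_force: [-3.8, -3.9, 4.9]
finger_gap: 0.119
grasp_force: 30.2
```

```bash
python3 - <<'E'
from h import *
from rig import bot
s=bot.sense();print(s["position"],s["wrist_force"],s["wrist_torque"])
P=np.array([.522,.072]);a0=.061
rot=lambda a:np.array([[np.cos(a),-np.sin(a)],[np.sin(a),np.cos(a)]])
H=P+rot(a0)@[.053,.097]
R=Ro.from_rotvec(s["tcp_rot"]).as_matrix()
c=H+rot(a0-np.radians(28.4))@[-.053,-.097]
for k in range(5,13):
    b=np.radians(86*k/12);Q=H+rot(a0-b)@[-.053,-.097]
    print(k,np.round(R.T@np.r_[Q-c,0]/.8,4),np.round((np.degrees(b)-28.4)/90,3))
E
```

```text
[0.47965189 0.1066394  0.22336393] [-3.83049031 -3.86518174  4.90863545] [-0.42655934  0.48351366 -0.11608986]
5 [ 0.0151  0.0096 -0.    ] 0.083
6 [ 0.0284  0.0207 -0.    ] 0.162
7 [ 0.0401  0.0334 -0.    ] 0.242
8 [ 0.0502  0.0474 -0.    ] 0.321
9 [ 0.0585  0.0625 -0.0001] 0.401
10 [ 0.0648  0.0786 -0.0001] 0.481
11 [ 0.0691  0.0953 -0.0001] 0.56
12 [ 7.120e-02  1.125e-01 -1.000e-04] 0.64
```

Small forces, and it's moving as expected. Continue to square.

Call:
step_arm(targets=[{"x":0.015,"y":0.0095,"z":0,"roll":0.083,"fingers":-1},{"x":0.0285,"y":0.0205,"z":0,"roll":0.162,"fingers":-1},{"x":0.04,"y":0.0335,"z":0,"roll":0.242,"fingers":-1},{"x":0.05,"y":0.0475,"z":0,"roll":0.321,"fingers":-1},{"x":0.0585,"y":0.0625,"z":0,"roll":0.4,"fingers":-1},{"x":0.065,"y":0.0785,"z":0,"roll":0.48,"fingers":-1},{"x":0.069,"y":0.095,"z":0,"roll":0.56,"fingers":-1},{"x":0.071,"y":0.1125,"z":0,"roll":0.64,"fingers":-1},{"x":0.071,"y":0.1125,"z":0,"roll":0.64,"fingers":-1},{"x":0.071,"y":0.1125,"z":0,"roll":0.64,"fingers":-1}])

```text
time_s: 6.4
position: [0.4681, 0.2118, 0.2234]
tcp_rot: [2.065, 2.364, 0.004]
wrist_force: [4.0, -2.7, 2.3]
finger_gap: 0.116
grasp_force: 30.3
```

Call:
step_arm(targets=[{"x":0,"y":0,"z":0,"roll":0,"fingers":0},{"x":0,"y":0,"z":0,"roll":0,"fingers":0},{"x":0,"y":0,"z":0,"roll":0,"fingers":0},{"x":0,"y":0,"z":0,"roll":0,"fingers":0},{"x":0,"y":0,"z":-0.06,"roll":0,"fingers":0},{"x":0,"y":0,"z":-0.12,"roll":0,"fingers":0},{"x":0,"y":0,"z":-0.17,"roll":0,"fingers":0},{"x":0,"y":0,"z":-0.17,"roll":0,"fingers":0},{"x":0,"y":0,"z":-0.17,"roll":0,"fingers":0}])

```text
time_s: 7.52
position: [0.4659, 0.2121, 0.3577]
tcp_rot: [-2.069, -2.363, 0.002]
wrist_force: [-1.1, 0.1, -0.4]
finger_gap: 0.504
grasp_force: 0.0
```

```bash
python3 - <<'E'
from h import *
from rig import bot
import cv2,pickle
s=bot.sense();print(s["position"],s["joint_pos"],s["time_s"])
d={n:bot.capture(n) for n in("top","side")};pickle.dump(d,open("c1.pkl","wb"))
a=cv2.resize(d["top"]["color"][200:400,180:480],None,fx=2.6,fy=2.6,interpolation=2)[:,:800]
cv2.imwrite("pics/t2.png",cv2.convertScaleAbs(a,alpha=1.6))
a=cv2.resize(d["side"]["color"][130:380,200:500],None,fx=2.4,fy=2.4,interpolation=2)
cv2.imwrite("pics/s2.png",cv2.convertScaleAbs(a,alpha=1.6))
E
```

```text
[0.46589685 0.21209951 0.35766809] [ 3.42086897e-01 -6.61435318e-03  1.73995660e+00  7.31038134e-05
  1.40950891e+00  2.09850693e-01] 7.525
```

View pics/t2.png

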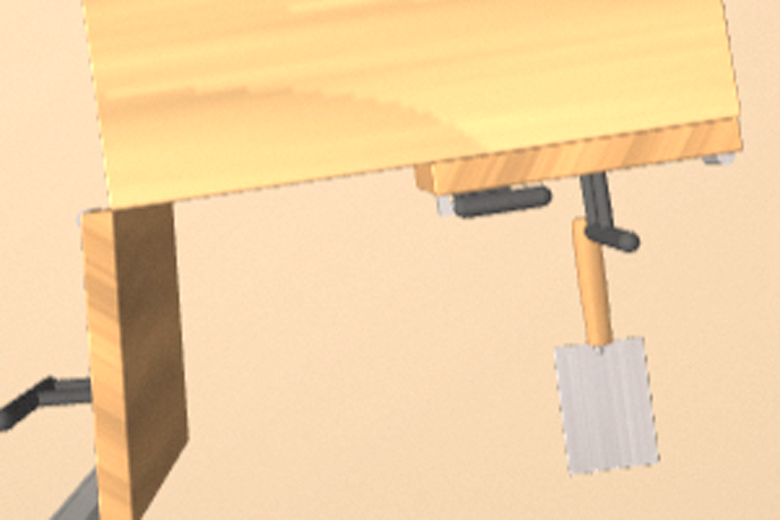

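View pics/s2.png

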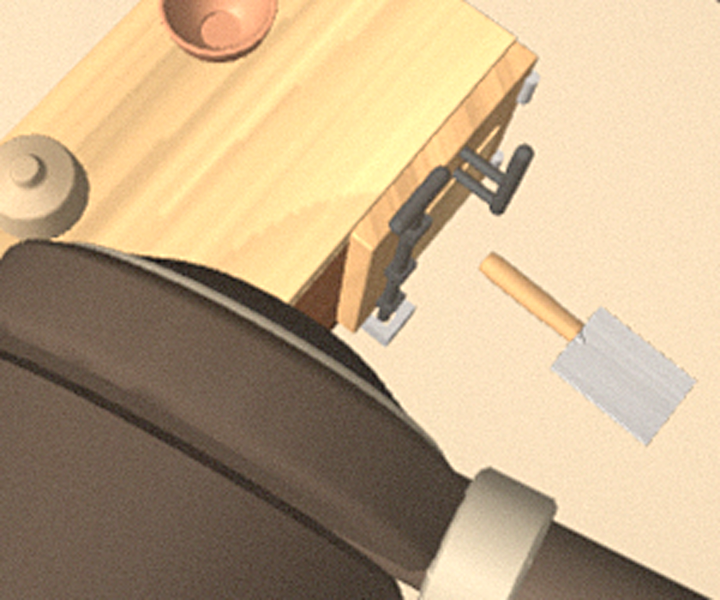

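The top crop shows the door roughly square, with its outer edge running (82,212)→(100,510). The T-grip is fully visible from (455,208) to (551,195). In the side crop the grip is centred near (420,199).

```bash
python3 - <<'E'
import pickle
from h import *
from rig import bot
np.set_printoptions(precision=4,suppress=True)
d=pickle.load(open("c1.pkl","rb"));t=d["top"];s=d["side"]
P=lambda u,v:(180+u/2.6,200+v/2.6)
a,b,e,f=[onz(t,P(*q),.22)[:2] for q in((82,212),(100,510),(105,210),(420,165))]
f=onz(t,P(735,115),.22)[:2]
u,v=b-a,f-e;print("door open angle",np.arccos(u@v/np.linalg.norm(u)/np.linalg.norm(v)),"psi",np.arctan2(v[0],-v[1]))
x,y=onz(t,P(455,208),.252),onz(t,P(551,195),.252);print(x,y,np.linalg.norm(x-y),(x+y)/2)
m,r=tri(t,P(503,201.5),s,(375,212.9));print(m,r)
T=(x+y)/2
go(bot.sense(),[T[0],T[1],.31],8.4)
E
```

```text
door open angle 1.6459994412319232 psi 0.1524494794737679
[ 0.5709 -0.0074  0.252 ] [ 0.5775 -0.0558  0.252 ] 0.04876382519390474 [ 0.5742 -0.0316  0.252 ]
[ 0.5745 -0.0312  0.2526] 0.0007510184631209636
shift [-0.3196  0.0949  0.0579] roll -0.0092 yaw now 7.57 tilt [-0.0036 -0.0012 -1.    ]
```

Call:
step_arm(targets=[{"x":-0.32,"y":0.095,"z":0,"roll":-0.01,"fingers":0.2},{"x":-0.32,"y":0.095,"z":0,"roll":-0.01,"fingers":0.2},{"x":-0.32,"y":0.095,"z":0,"roll":-0.01,"fingers":0.2},{"x":-0.32,"y":0.095,"z":0,"roll":-0.01,"fingers":0.2},{"x":-0.32,"y":0.095,"z":0,"roll":-0.01,"fingers":0.2},{"x":-0.32,"y":0.095,"z":0.058,"roll":-0.01,"fingers":0.2},{"x":-0.32,"y":0.095,"z":0.058,"roll":-0.01,"fingers":0.2},{"x":-0.32,"y":0.095,"z":0.058,"roll":-0.01,"fingers":0.2}])

```text
time_s: 8.62
position: [0.5753, -0.0307, 0.3123]
tcp_rot: [-2.05, -2.38, 0.0]
wrist_force: [0.6, -0.3, -0.5]
finger_gap: 0.598
grasp_force: 0.0
```

```bash
python3 - <<'E'
from h import *
from rig import bot
s=bot.sense();print(s["position"],s["wrist_force"],s["finger_gap"])
go(s,[.5744,-.0314,.2336],8.5)
E
```

```text
[ 0.57534911 -0.03070902  0.31234359] [ 0.58013167 -0.29005002 -0.52102175] 0.598398356147825
shift [-0.0007 -0.0012  0.0984] roll 0.0003 yaw now 8.53 tilt [-6.e-04  4.e-04 -1.e+00]
```

Call:
step_arm(targets=[{"x":-0.0005,"y":-0.001,"z":0.03,"roll":0,"fingers":0.2},{"x":-0.0005,"y":-0.001,"z":0.06,"roll":0,"fingers":0.2},{"x":-0.0005,"y":-0.001,"z":0.08,"roll":0,"fingers":0.2},{"x":-0.0005,"y":-0.001,"z":0.097,"roll":0,"fingers":0.2},{"x":-0.0005,"y":-0.001,"z":0.097,"roll":0,"fingers":0.2},{"x":-0.0005,"y":-0.001,"z":0.097,"roll":0,"fingers":-0.3},{"x":-0.0005,"y":-0.001,"z":0.097,"roll":0,"fingers":-1},{"x":-0.0005,"y":-0.001,"z":0.097,"roll":0,"fingers":-1},{"x":-0.0005,"y":-0.001,"z":0.097,"roll":0,"fingers":-1},{"x":-0.0005,"y":-0.001,"z":0.097,"roll":0,"fingers":-1}], newtons=60)

```text
time_s: 9.88
position: [0.5753, -0.0322, 0.2355]
tcp_rot: [2.05, 2.378, 0.001]
wrist_force: [-1.4, -0.3, 4.5]
finger_gap: 0.104
grasp_force: 58.6
```

Call:
step_arm(targets=[{"x":0,"y":0,"z":-0.008,"roll":0,"fingers":-1},{"x":0,"y":0,"z":-0.016,"roll":0,"fingers":-1},{"x":0,"y":0,"z":-0.024,"roll":0,"fingers":-1},{"x":0,"y":0,"z":-0.032,"roll":0,"fingers":-1},{"x":0,"y":0,"z":-0.038,"roll":0,"fingers":-1},{"x":0,"y":0,"z":-0.043,"roll":0,"fingers":-1},{"x":0,"y":0,"z":-0.043,"roll":0,"fingers":-1},{"x":0,"y":0,"z":-0.043,"roll":0,"fingers":-1}])

```text
time_s: 10.88
position: [0.5751, -0.0321, 0.2697]
tcp_rot: [2.051, 2.379, 0.001]
wrist_force: [0.8, -3.3, -0.7]
finger_gap: 0.103
grasp_force: 58.9
```

Call:
step_arm(targets=[{"x":0,"y":0,"z":-0.001,"roll":0,"fingers":-1},{"x":0,"y":0,"z":-0.002,"roll":0,"fingers":-1},{"x":0,"y":0,"z":-0.003,"roll":0,"fingers":-1},{"x":0,"y":0,"z":-0.004,"roll":0,"fingers":-1},{"x":0,"y":0,"z":-0.004,"roll":0,"fingers":-1}])

```text
time_s: 11.5
position: [0.5746, -0.0322, 0.2717]
tcp_rot: [-2.051, -2.379, 0.001]
wrist_force: [2.6, -3.7, -7.2]
finger_gap: 0.102
grasp_force: 58.6
```

Call:
step_arm(targets=[{"x":0,"y":0,"z":-0.0015,"roll":0,"fingers":-1},{"x":0,"y":0,"z":-0.003,"roll":0,"fingers":-1},{"x":0,"y":0,"z":-0.003,"roll":0,"fingers":-1}])

```text
time_s: 11.88
position: [0.5735, -0.0325, 0.2718]
tcp_rot: [-2.049, -2.378, 0.005]
wrist_force: [3.3, -5.3, -13.9]
finger_gap: 0.102
grasp_force: 58.5
```

At the stop: the force rises without motion. Release and retreat straight up.

Call:
step_arm(targets=[{"x":0,"y":0,"z":0,"roll":0,"fingers":0},{"x":0,"y":0,"z":0,"roll":0,"fingers":0.2},{"x":0,"y":0,"z":0,"roll":0,"fingers":0.2},{"x":0,"y":0,"z":0,"roll":0,"fingers":0.2},{"x":0,"y":0,"z":-0.05,"roll":0,"fingers":0.2},{"x":0,"y":0,"z":-0.11,"roll":0,"fingers":0.2},{"x":0,"y":0,"z":-0.15,"roll":0,"fingers":0.2},{"x":0.2,"y":0,"z":-0.15,"roll":0,"fingers":0.2},{"x":0.2,"y":0,"z":-0.15,"roll":0,"fingers":0.2},{"x":0.2,"y":0,"z":-0.15,"roll":0,"fingers":0.2},{"x":0.2,"y":0,"z":-0.15,"roll":0,"fingers":0.2},{"x":0.2,"y":0,"z":-0.15,"roll":0,"fingers":0.2}])

```text
time_s: 13.38
position: [0.5512, 0.1258, 0.3947]
tcp_rot: [2.051, 2.379, -0.001]
wrist_force: [-0.3, -0.4, 0.0]
finger_gap: 0.598
grasp_force: 0.0
```

```bash
python3 - <<'E'
from rig import bot
import cv2,numpy as np
o=np.zeros((600,640,3),np.uint8)
for i,n in enumerate(("top","side")):
    c=bot.capture(n)["color"];c=c[150:400,190:510] if i==0 else c[130:380,190:510]
    r=cv2.resize(c,(384,300));o[300*i:300*i+300,:384]=r
cv2.imwrite("pics/end.png",cv2.convertScaleAbs(o[:,:384],alpha=1.6));print(bot.sense()["wrist_force"])
E
```

```text
[ 0.31299193 -0.13262154  0.0295162 ]
```

View pics/end.png

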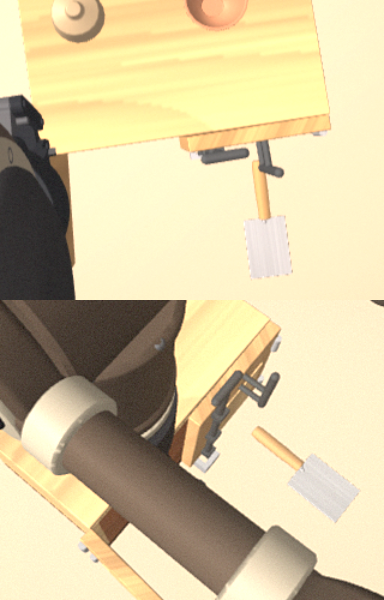

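The end picture shows the door still open at left. The T-grip has shifted about 10 px up in the side view (centre near (229,388)), so the bolt has stayed raised, and the arm touches nothing.

```bash
python3 -c "
from rig import bot
print(bot.finish_job())"
```

```text
the job is handed in; nothing more can be done
None
```

The active door stands open about square (about 1.65 rad measured), and after that the flush bolt was drawn up to its stop (36 mm) and released; the job was handed in at about 13.5 s with the arm clear.

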